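# Steady the citrus reamer in the squeeze-grip clamp

### The job

Stand the yellow citrus reamer lengthwise between the jaws of the counter clamp, then let go of it and pump the clamp's orange squeeze grip until the red pad has pinched the foot against the fixed jaw and its sprung plunger is about half pressed in, never right home. Work the jaw with the grip only, leave the dish, sugar bowl and forks alone, and finish while still holding the grip squeezed.

Things in the scene. Friction and masses are not known exactly. Their poses are not given: they have to be found in the camera images.
- clamp: one-hand bar clamp fixed to the counter. Origin at counter level; x from the squeeze grip along the bar towards the fixed jaw, y left of that, z up. Base plate from x = -145 to 105 mm, 90 mm wide (y), 8 mm thick. Jaw tops 44 to 48 mm above the counter. Between the orange paddles sits a black housing, 22 mm wide, top at 42 mm
- fixed_jaw: black fixed jaw, 16 by 50 by 40 mm high, on the base plate; origin at the foot of its clamping face (x = 85 mm in the clamp's frame), which looks to the clamp's -x
- pad: red pad of the moving jaw, 46 mm wide, 34 high, 8 thick; origin at the foot of its clamping face, at base plate level; faces the clamp's +x. Starts 86 to 111 mm from the fixed jaw's face. Carried on pins in front of the moving jaw's black block: the 10 mm gap between pad and block closes as the plunger is pressed in
- jaw: moving jaw: black block 20 (x) by 46 by 36 mm high that carries the red pad in front and the steel bar behind; origin at the foot of its front face, 18 mm behind the face of the unpressed pad. The steel bar is 118 mm long, its end sticks out behind the grip
- plunger (a joint): how far the pad is pressed back into the moving jaw, m: 0 free, 0.010 right home (crushing); spring 1.2 N per mm
- jaw_slide (a joint): travel of the moving jaw towards the fixed jaw along the clamp's +x, m, 0 to 0.065 (starts at 0 to 0.025). A ratchet: it only goes forward, stays where it is left when the grip is let go, and cannot be wound back
- paddle_left: orange paddle on the clamp's +y side of the grip, 36 mm long (x), 8 mm thick, reaching from 12 to 70 mm above the counter; origin below its outer face, at counter level. Outer faces stand 64 mm apart when released (32 mm each side), 40 mm apart when fully squeezed
- paddle_right: the like orange paddle on the clamp's -y side. The two are geared together: moving one inwards moves the other equally
- squeeze (a joint): inward travel of each paddle, m: 0 released (springs return it) to 0.012 fully squeezed. The ratchet pushes the jaw 1.25 mm per mm of this once its pawl has found a tooth (up to 4 mm of jaw travel lost first on each stroke): a full stroke moves the jaw 11 to 15 mm. Takes 15 to 25 N, shared by both paddles if pinched
- grip (a point): point midway between the paddles, 55 mm above the counter, where to grip: pinch both paddles from above, fingers closing along the clamp's y
- bed (a point): point on the base plate's top (8 mm above the counter) in the clamp's mid-plane, 42 mm from the fixed jaw's face: the reamer's origin belongs about here, its long side along the clamp's x
- reamer: yellow plastic citrus reamer, about 0.16 kg: block foot 64 (x) by 44 (y) by 32 mm high, with a ribbed cone on top, 42 mm across at its base and ending 67 mm above the underside. Origin: centre of the underside. Grip the foot across its 44 mm from above, fingers either side of the cone
- pie_dish: glass pie dish, 210 mm across, 36 mm high; leave alone
- sugar_bowl: black ceramic sugar bowl with its lid, 88 mm across, 98 mm high; leave alone
- fork1: steel fork, 185 mm long, 4 mm thick; leave alone
- fork2: steel fork, 185 mm long, 4 mm thick; leave alone
Things that resemble listed ones, but are neither listed nor needed, are in the scene too. There is more than one size of the reamer; the job needs the middle-sized.

How it is judged:
On the way, in this order (a step that is already met when the one before it is completed fails the run):
1. the reamer stands on the base plate between the jaws, upright and let go (z of reamer in the frame of clamp between 0.005 and 0.012 m and x of reamer in the frame of clamp between 0 and 0.06 m and y of reamer in the frame of clamp between -0.02 and 0.02 m and angle between reamer's own z axis and vertical below 0.15 rad and contact force between each of the arm, the fingers and reamer below 0.2 N), for 0.2 s.
2. the pad has pinched the reamer against the fixed jaw (value of joint plunger above 0.002 m and contact force between reamer and fixed_jaw above 1 N and contact force between reamer and pad above 1 N), for 0.1 s.
At the end, for the whole second after the job is handed in: Reamer upright on the base plate, within 20 mm of the mid-plane, square within 0.2 rad, pinched with over 1 N by pad and fixed jaw, untouched by the robot; plunger 2 to 8 mm pressed in; fingers still hold the grip squeezed over 2 mm, with over 0.8 N on a paddle (all of step 2 and value of joint plunger below 0.008 m and value of joint squeeze above 0.002 m and (contact force between the fingers and paddle_left above 0.8 N or contact force between the fingers and paddle_right above 0.8 N) and z of reamer in the frame of clamp between 0.004 and 0.013 m and y of reamer in the frame of clamp between -0.02 and 0.02 m and angle between the x axis of reamer and the x axis of clamp, either way round below 0.2 rad and angle between reamer's own z axis and vertical below 0.15 rad and contact force between each of the arm, the fingers and reamer below 0.2 N and linear speed of reamer below 0.02 m/s); the arm keeps its last pose, push and grip.
It fails at once if the plunger is pressed right home (over 9 mm): the reamer is crushed (value of joint plunger above 0.009 m).
It fails at once if the robot pushes the moving jaw or its pad directly (over 4 N) (contact force between any of the arm, the fingers and jaw above 4 N).
It fails at once if a bystander is moved more than 25 mm (distance of any of pie_dish, sugar_bowl, fork1, fork2 from where it was at the start of the episode above 0.025 m).
It also fails if it takes over 64 s, if anything falls off the work surface, if the arm or the gripper's body presses on something with over 40 N, if the wrist force passes 120 N, or if a joint passes its speed limit or range.

### The arm

A 7-joint arm with a two-finger parallel gripper is mounted at the origin on the work surface. World frame = base frame: x ahead of the robot, y to its left, z up, the work surface at z = 0. Lengths are in m, angles in rad, forces in N, time in s.
With the tool pointing down it reaches from about 0.4 to 0.875 m from the base axis. Payload 19.3 kg.
Tool frame: the origin (TCP) lies on the centre line of the jaws, within the pads' length; the fingertips stand 19 mm ahead of it and the grasp point (between the pads) is the TCP (bot.nose_length is the distance from the TCP to the fingertips, in m); y points along the fingers, z is the direction in which the jaws open and shut, and the axes are right-handed (so a half turn about y gives the same grasp; the last joint's range is limited). The gripper opens to 85 mm and grips with 20 to 120 N. Pads are 22 mm wide; open, the fingers measure 114 mm over their backs; the gripper's body (76 mm by 85 mm) begins 54 mm behind the grasp point. The pads swing forward as they close: fully open they stand 13 mm farther back than shut.
Start: joints at [1.067, 0.521, -0.036, 1.599, 0.021, 1.021, -0.113], TCP at [0.263, -0.567, 0.25] pointing down, gripper open.
Joint ranges: [-2.91, 2.91], [-0.3, 2.13], [-1.5, 1.42], [0.17, 2.43], [-1.26, 4.41], [0.16, 1.93], [-2.52, 2.52]. Speed limits (rad/s): [1.89, 1.89, 2.39, 2.39, 3.01, 3.01, 3.01].

### API

Orientations are given as [roll, pitch, yaw] about the fixed x, y, z axes, in that order (R = Rz(yaw) Ry(pitch) Rx(roll)).
In Python, from workcell import observe, cams, workorder, bot gives the robot as it stands. The module is installed in compiled form; this text tells all that it offers.
- The arm moves only by the tool apply_moves, never from a script. Its arguments are lists of equal length, an entry for each row: "jaw": the opening, from -1 (shut) to 1 (fully open), so that 0 is half open; "translation": the shift along the world's x, y, z in m, a list of three; "angular": the turn, a rotation vector about the world's x, y, z in degrees, a list of three. In form: {"jaw": [jaw, ...], "translation": [[x, y, z], ...], "angular": [[ax, ay, az], ...]}. A call has 1 to 5 rows; each row is the pose to reach, as a shift and turn from the pose commanded when the call began; what a row does not reach only later rows make up. A row lasts 1/10 s, in which the tool goes at most 50 mm and 8.59 degrees, less where a joint would pass 70% of its speed; a pose out of reach is approached as far as the arm can. A call with a gripper value outside its range is refused whole. The fingers move at their own pace and stop on an object; "newtons" is the grip in N (left out, the last holds). Time passes only in rows, so rows that repeat a pose let the fingers close. It gives the time, the measured TCP pose, the force and the opening at its end, in the units of the state.
- observe(): the state, without advancing time (a new reading comes with each control period).
- cams.grab_frame(name): name is "scene" or "top" or "wrist"; returns a dict with "pixels" (400x640x3 uint8, red, green, blue), "mtx" (3x3 intrinsics, pixels), "R" (3x3) and "t" (3): a world point X has camera coordinates R X + t. Camera axes: x right, y down, z forward; pixel columns grow to the right and rows downward; lengths in m; the calibration is good to about 2 mm. The wrist camera is an equidistant fisheye: a pixel r from the principal point sees the ray r / f radians off the axis. A picture is of the moment at which its call begins. There is no depth.
- workorder.job_done(): hands the job in, once; it reports no verdict.
The state is a dict: "clock": time; "qpos": joint angles; "qd": joint speeds; "joint_efforts": joint torques, N m; "position": TCP position; "tool_rot": TCP orientation; "force": force on the tool from outside, world axes, zero at the start; "moment": the same for the moment, N m; "grip_width": finger opening in m.
Only numpy, scipy, OpenCV 4.12 (cv2) and the standard library are available. Lean on these libraries where they do the work, as an engineer would, in place of code of your own. Each camera call takes 0.05 s, during which the arm holds its last target. There are 200 camera calls.

## Working session

There is one attempt and no reset: what is moved stays moved. The work goes in short steps, Python scripts to look and compute and a tool call to move; the robot and the scene stay as the last step left them, time stands still between calls to the robot, and variables do not carry over. Pictures are saved under pics/ and viewed, about 8 in all and at most 12, crops included, and the job is handed in when it is done.

Besides the shell and the picture viewer there is one more tool, called after "Emit:" as name(argument=value, ...) on one line, values as JSON. apply_moves: Moves the arm, as the interface text tells. Its arguments: {"type":"object","properties":{"jaw":{"type":"array"},"translation":{"type":"array"},"angular":{"type":"array"},"newtons":{"type":"number"}},"required":["jaw","translation","angular"]}

```bash
mkdir -p pics
python3 - <<'E'
from workcell import observe,cams,bot
import cv2,numpy as np
s=observe();print({k:np.round(s[k],3) for k in('clock','position','tool_rot','grip_width','force')},bot.nose_length)
for n in('scene','top'):
    f=cams.grab_frame(n);np.savez(n+'0.npz',**f);print(n,f['mtx'],f['R'],f['t'])
    cv2.imwrite(f'pics/{n}0.png',f['pixels'][...,::-1])
E
```

```text
{'clock': np.float64(0.0), 'position': array([ 0.263, -0.567,  0.25 ]), 'tool_rot': array([-1.572, -0.   , -2.708]), 'grip_width': np.float64(0.085), 'force': array([-0.563,  0.022, -1.06 ])} 0.019
scene [[467.06146283   0.         320.50523761]
 [  0.         467.06146283 208.89079373]
 [  0.           0.           1.        ]] [[ 0.74700687  0.66481514  0.0012536 ]
 [ 0.56234999 -0.63086584 -0.53457533]
 [-0.35460292  0.40003641 -0.8451199 ]] [-0.4392541  -0.26561606  1.26420637]
top [[452.47129252   0.         321.47685545]
 [  0.         452.47129252 195.92473607]
 [  0.           0.           1.        ]] [[-2.96015783e-03 -9.99995451e-01 -5.78765145e-04]
 [-9.94272980e-01  3.00504691e-03 -1.06827949e-01]
 [ 1.06829202e-01  2.59222955e-04 -9.94277353e-01]] [0.04528989 0.55044744 1.22052958]
```

View pics/top0.png

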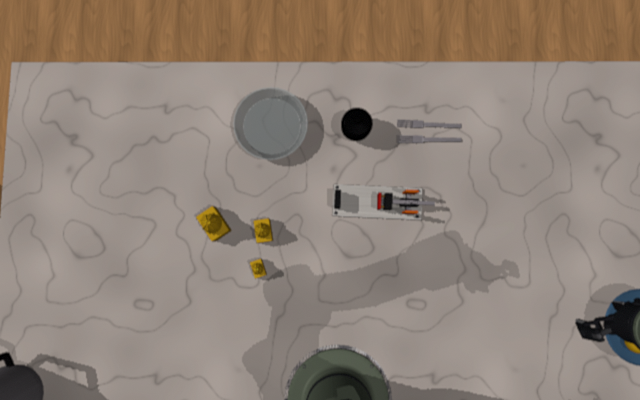

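View pics/scene0.png

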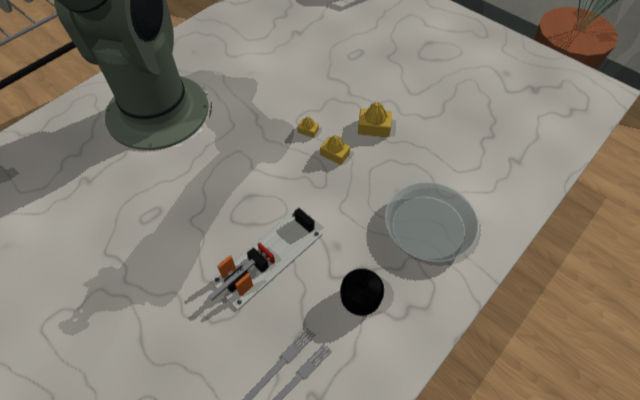

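Top view: the middle reamer is at (262,230), the clamp runs from (335,200) at the fixed jaw to (440,203) at the bar end, and the grip is near (409,201). Next I'll enlarge these areas.

Run:
```python
import cv2,numpy as np
t=np.load('top0.npz')['pixels'][...,::-1];s=np.load('scene0.npz')['pixels'][...,::-1]
r=lambda im,x,y,w,h,k:cv2.resize(np.ascontiguousarray(im[y:y+h,x:x+w]),None,fx=k,fy=k,interpolation=cv2.INTER_CUBIC)
def grid(c,x,y,k):
    for i in range(0,c.shape[1]//k,10):
        cv2.line(c,(i*k,0),(i*k,5),(0,0,255),1);cv2.putText(c,str(x+i),(i*k,16),0,.35,(0,0,255))
    for i in range(10,c.shape[0]//k,10):
        cv2.line(c,(0,i*k),(5,i*k),(0,0,255),1);cv2.putText(c,str(y+i),(7,i*k+4),0,.35,(0,0,255))
    return c
a=grid(r(t,325,178,130,48,6),325,178,6)
b=grid(r(t,245,210,40,36,8),245,210,8);c=grid(r(s,315,128,45,36,8),315,128,8)
low=np.zeros((288,780,3),np.uint8);low[:,:320]=b;low[:,330:690]=c
cv2.imwrite('pics/crop0.png',np.vstack([a,low]))
```

```text
(no output)
```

View pics/crop0.png

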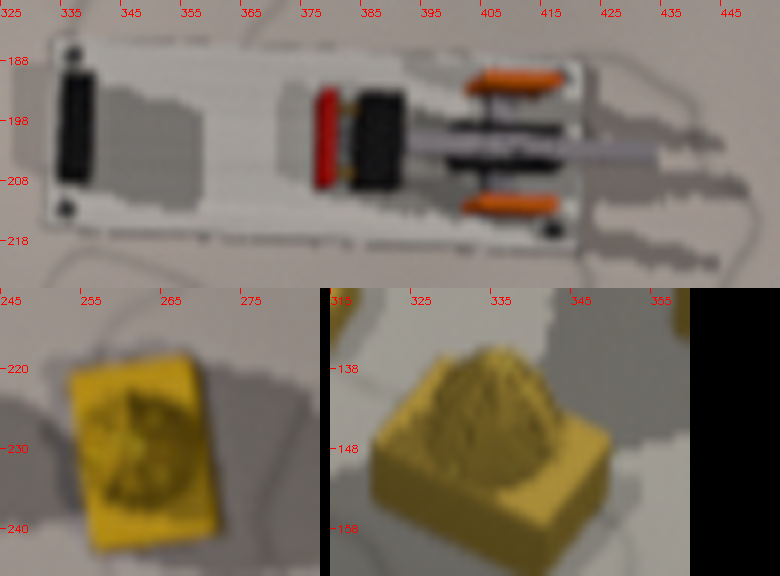

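```bash
cat > h.py <<'E'
import numpy as np
def px2w(f,uv,z):
    R,t,K=f['R'],f['t'],f['mtx'];c=-R.T@t
    out=[]
    for u,v in uv:
        d=R.T@np.linalg.solve(K,[u,v,1.]);out.append((c+d*(z-c[2])/d[2])[:2])
    return np.array(out)
def w2px(f,X):
    q=f['mtx']@(f['R']@np.array(X,float)+f['t']);return q[:2]/q[2]
E
python3 - <<'E'
import numpy as np
from h import *
T=np.load('top0.npz');S=np.load('scene0.npz')
c=lambda L,x,y,k,oy=0,ox=0:[((a-ox)/k+x,(b-oy)/k+y) for a,b in L]
def rep(n,p):
    print(n,np.round(p*1000,1).tolist(),'mean',np.round(p.mean(0)*1000,1),'sides',[round(1000*np.linalg.norm(p[i]-p[i-1]),1) for i in range(len(p))],'ang',[round(np.degrees(np.arctan2(*(p[i]-p[i-1])[::-1])),1) for i in range(len(p))])
rep('plate',px2w(T,c([(54,38),(582,62),(576,250),(44,228)],325,178,6),.008))
rep('fixedtop',px2w(T,c([(64,72),(95,72),(88,186),(56,182)],325,178,6),.048))
rep('pad front top',px2w(T,c([(320,88),(312,188)],325,178,6),.042))
rep('paddles left outer',px2w(T,c([(563,72),(480,70)],325,178,6),.070))
rep('paddles right outer',px2w(T,c([(558,215),(465,213)],325,178,6),.070))
rep('reamer top',px2w(T,c([(68,84),(192,66),(218,242),(92,264)],245,210,8),.032))
rep('reamer scene',px2w(S,c([(372,440),(545,528),(610,437),(445,357)],315,128,8,288,330),.032))
E
```

```text
plate [[585.6, 8.3], [573.5, -239.4], [485.3, -234.3], [496.3, 13.4]] mean [ 535.2 -113. ] sides [np.float64(89.5), np.float64(248.0), np.float64(88.4), np.float64(247.9)] ang [np.float64(-3.3), np.float64(-92.8), np.float64(176.7), np.float64(87.5)]
fixedtop [[564.7, 4.9], [564.7, -9.2], [512.8, -5.6], [514.6, 8.9]] mean [ 5.392e+02 -2.000e-01] sides [np.float64(50.2), np.float64(14.1), np.float64(52.0), np.float64(14.6)] ang [np.float64(-4.5), np.float64(-90.2), np.float64(176.1), np.float64(82.7)]
pad front top [[557.7, -112.0], [512.0, -107.6]] mean [ 534.9 -109.8] sides [np.float64(45.9), np.float64(45.9)] ang [np.float64(-5.5), np.float64(174.5)]
paddles left outer [[561.4, -216.9], [562.4, -180.0]] mean [ 561.9 -198.4] sides [np.float64(37.0), np.float64(37.0)] ang [np.float64(-91.6), np.float64(88.4)]
paddles right outer [[497.5, -213.1], [498.5, -171.9]] mean [ 498.  -192.5] sides [np.float64(41.2), np.float64(41.2)] ang [np.float64(-91.4), np.float64(88.6)]
reamer top [[483.1, 230.2], [489.2, 187.8], [429.1, 178.3], [421.7, 221.2]] mean [455.8 204.4] sides [np.float64(62.0), np.float64(42.9), np.float64(60.8), np.float64(43.5)] ang [np.float64(8.3), np.float64(-81.9), np.float64(-171.1), np.float64(99.7)]
reamer scene [[429.3, 177.3], [491.6, 186.5], [483.5, 227.3], [424.0, 217.7]] mean [457.1 202.2] sides [np.float64(40.8), np.float64(63.0), np.float64(41.5), np.float64(60.2)] ang [np.float64(-82.6), np.float64(8.4), np.float64(101.3), np.float64(-170.9)]
```

Emit:
apply_moves(jaw=[0.7, 0.7, 0.7, 0.7, 0.7], translation=[[0.02, 0.045, 0], [0.04, 0.09, 0], [0.06, 0.135, 0], [0.08, 0.18, 0], [0.1, 0.225, 0]], angular=[[0, 0, 0], [0, 0, -4], [0, 0, -8], [0, 0, -12], [0, 0, -16]], newtons=40)

```text
clock: 0.6
position: [0.3629, -0.3402, 0.2502]
tool_rot: [-1.571, -0.0, -2.99]
force: [1.9, -0.7, 0.6]
grip_width: 0.0726
```

Emit:
apply_moves(jaw=[0.7, 0.7, 0.7, 0.7, 0.7], translation=[[0.02, 0.045, 0], [0.04, 0.09, 0], [0.06, 0.135, 0], [0.075, 0.18, 0], [0.085, 0.225, 0]], angular=[[0, 0, 0], [0, 0, 0], [0, 0, 0], [0, 0, 0], [0, 0, 0]])

```text
clock: 1.1
position: [0.4482, -0.115, 0.2502]
tool_rot: [-1.571, 0.0, -2.987]
force: [1.0, 0.1, 0.6]
grip_width: 0.0727
```

Emit:
apply_moves(jaw=[0.7, 0.7, 0.7, 0.7, 0.7], translation=[[0, 0.045, 0], [0.0, 0.09, 0], [0.0, 0.135, 0], [0.0, 0.18, 0], [0.0, 0.225, 0]], angular=[[0, 0, 0], [0, 0, 0], [0, 0, 0], [0, 0, 0], [0, 0, 0]])

```text
clock: 1.6
position: [0.4472, 0.1096, 0.2503]
tool_rot: [-1.571, 0.0, -2.987]
force: [1.9, 0.1, 0.2]
grip_width: 0.073
```

Emit:
apply_moves(jaw=[0.7, 0.7, 0.7, 0.7, 0.7], translation=[[0.004, 0.04, 0], [0.008, 0.08, -0.02], [0.008, 0.0955, -0.06], [0.008, 0.0955, -0.1], [0.008, 0.0955, -0.1]], angular=[[0, 0, 0], [0, 0, 0], [0, 0, 0], [0, 0, 0], [0, 0, 0]])

```text
clock: 2.1
position: [0.4532, 0.2028, 0.1464]
tool_rot: [-1.569, -0.007, -2.986]
force: [-1.3, -0.1, 0.7]
grip_width: 0.0727
```

Run:
```python
from workcell import observe,cams
import cv2,numpy as np
from h import *
s=observe();print(s['position'],s['tool_rot'],s['qpos'])
f=cams.grab_frame('wrist');np.savez('w1.npz',**f);print(f['mtx'],f['R'],f['t'])
cv2.imwrite('pics/w1.png',f['pixels'][...,::-1])
```

```text
[0.45324809 0.20275086 0.1464392 ] [-1.56877005 -0.00713549 -2.98557211] [-0.32355588  0.48497203 -0.28214651  2.01005882  0.20599875  0.68084182
 -2.15129299]
[[309.70691629   0.         321.89253801]
 [  0.         309.70691629 201.10822414]
 [  0.           0.           1.        ]] [[ 0.15472681 -0.98795238  0.00311675]
 [-0.94792234 -0.14756711  0.28225375]
 [-0.27839334 -0.04662666 -0.95933472]] [0.12888805 0.45202142 0.41445761]
```

View pics/w1.png

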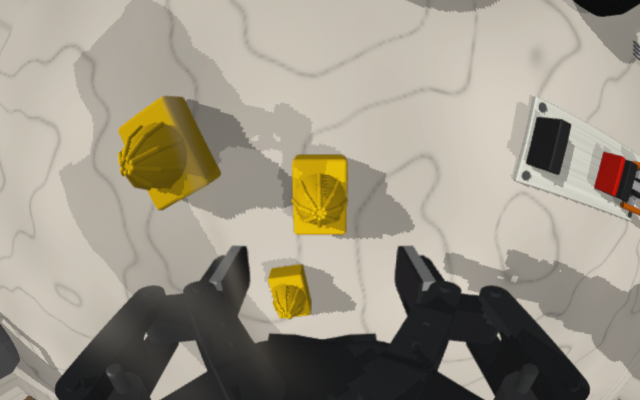

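The wrist view shows the foot about square to the fingers, with corners near (294,155), (347,155), (347,234) and (293,234). I'll project the model onto it as a check.

```bash
cat >> h.py <<'E'
def wpx(f,X):
    q=f['R']@np.array(X,float)+f['t'];r=np.hypot(q[0],q[1]);th=np.arctan2(r,q[2])
    return f['mtx'][:2,2]+f['mtx'][0,0]*th*q[:2]/r
def wray(f,uv,z):
    d=np.array(uv)-f['mtx'][:2,2];r=np.hypot(*d);th=r/f['mtx'][0,0]
    v=f['R'].T@np.array([*(np.sin(th)*d/r),np.cos(th)]);c=-f['R'].T@f['t'];return (c+v*(z-c[2])/v[2])[:2]
E
python3 - <<'E'
import numpy as np,cv2
from h import *
f=np.load('w1.npz');print('cam',-f['R'].T@f['t'])
a=np.radians(8.7);u=np.array([np.cos(a),np.sin(a)]);v=np.array([-u[1],u[0]]);c=np.array([.4563,.2035])
for z in(0,.032):
    print(z,[np.round(wpx(f,[*(c+sx*.032*u+sy*.022*v),z]),0).tolist() for sx,sy in((1,1),(1,-1),(-1,-1),(-1,1))])
p=np.array([wray(f,q,.032) for q in((294,155),(347,155),(347,234),(293,234))]);print(p,p.mean(0))
p=np.array([wray(f,q,.067) for q in((321,214),)]);print('tip',p)
im=f['pixels'][...,::-1][140:250,270:370];cv2.imwrite('pics/w1c.png',cv2.resize(np.ascontiguousarray(im),None,fx=5,fy=5))
E
```

```text
cam [0.523921   0.21336352 0.26961712]
0 [[295.0, 154.0], [345.0, 154.0], [344.0, 223.0], [296.0, 223.0]]
0.032 [[292.0, 160.0], [349.0, 160.0], [346.0, 236.0], [294.0, 236.0]]
[[0.48837452 0.22888396]
 [0.49468187 0.18837719]
 [0.43003029 0.1767935 ]
 [0.4231238  0.22113051]] [0.45905262 0.20379629]
tip [[0.45585643 0.20268857]]
```

View pics/w1c.png

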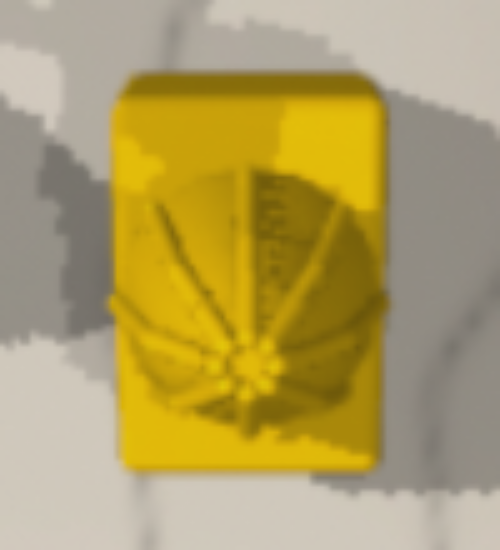

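The projected model agrees within 1–2 px, so I'll descend and grasp.

Emit:
apply_moves(jaw=[0.7, 0.7, 0.7, 0.7, 0.7], translation=[[0, 0, 0], [0.0, 0.0, -0.03], [0.0, 0, -0.07], [0.0, 0, -0.105], [0.0, 0, -0.12]], angular=[[0, 0, 0], [0, 0, 0], [0, 0, 0], [0, 0, 0], [0, 0, 0]])

```text
clock: 2.65
position: [0.4562, 0.203, 0.0299]
tool_rot: [-1.571, 0.0, -2.988]
force: [0.3, -0.0, -0.2]
grip_width: 0.0727
```

Emit:
apply_moves(jaw=[0.7, -0.5, -0.5, -0.5, -0.5], translation=[[0, 0, 0], [0, 0, 0], [0, 0, 0], [0, 0, 0], [0, 0, 0]], angular=[[0, 0, 0], [0, 0, 0], [0, 0, 0], [0, 0, 0], [0, 0, 0]])

```text
clock: 3.15
position: [0.4569, 0.2038, 0.0323]
tool_rot: [-1.572, 0.003, -2.988]
force: [-2.4, -1.0, 14.1]
grip_width: 0.0435
```

Emit:
apply_moves(jaw=[-0.5, -0.5, -0.5, -0.5, -0.5], translation=[[0, 0, 0.02], [0, 0, 0.06], [0, 0, 0.1], [0.01, -0.02, 0.1], [0.02, -0.045, 0.1]], angular=[[0, 0, 0], [0, 0, 0], [0, 0, 7.5], [0, 0, 15], [0, 0, 22.5]])

```text
clock: 3.65
position: [0.4769, 0.1588, 0.1331]
tool_rot: [-1.57, 0.005, -2.587]
force: [-0.2, -0.9, -2.9]
grip_width: 0.043
```

Emit:
apply_moves(jaw=[-0.5, -0.5, -0.5, -0.5, -0.5], translation=[[0.01, -0.03, 0], [0.02, -0.06, 0], [0.03, -0.09, 0], [0.04, -0.12, 0], [0.05, -0.15, 0]], angular=[[0, 0, 7.5], [0, 0, 15], [0, 0, 22.5], [0, 0, 30], [0, 0, 37.5]])

```text
clock: 4.15
position: [0.5263, 0.0066, 0.1318]
tool_rot: [-1.569, -0.0, -1.935]
force: [0.6, 0.8, -1.9]
grip_width: 0.0433
```

Emit:
apply_moves(jaw=[-0.5, -0.5, -0.5, -0.5, -0.5], translation=[[0.005, -0.025, 0], [0.01, -0.05, 0], [0.0115, -0.0565, 0], [0.0115, -0.0565, 0], [0.0115, -0.0565, 0]], angular=[[0, 0, 7], [0, 0, 14], [0, 0, 18.6], [0, 0, 18.6], [0, 0, 18.6]])

```text
clock: 4.65
position: [0.5372, -0.0479, 0.1311]
tool_rot: [-1.57, -0.0, -1.618]
force: [-0.2, 0.0, -1.3]
grip_width: 0.0429
```

Run:
```python
from workcell import observe,cams
import cv2,numpy as np
from h import *
s=observe();print(s['clock'],s['position'],s['tool_rot'],s['qpos'],s['force'],s['grip_width'])
f=cams.grab_frame('scene');np.savez('s2.npz',**f)
a=f['pixels'][...,::-1][130:330,170:400];w=cams.grab_frame('wrist');np.savez('w2.npz',**w)
a=cv2.resize(np.ascontiguousarray(a),None,fx=1.7,fy=1.7)
b=cv2.resize(w['pixels'][...,::-1],(391,244))
cv2.imwrite('pics/p2.png',np.hstack([a,np.pad(b,((0,a.shape[0]-244),(0,0),(0,0)))]))
```

```text
4.65 [ 0.53724855 -0.04794118  0.13110797] [-1.56984253e+00 -1.22589383e-04 -1.61813514e+00] [ 0.43323318  0.61931824 -0.62883599  1.90468738  0.50733056  0.7800058
 -0.52480198] [-0.20811324  0.01174729 -1.27105359] 0.04285431808103364
```

View pics/p2.png

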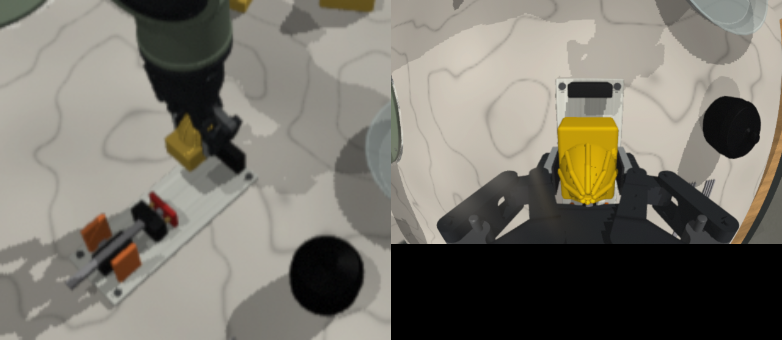

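The reamer is held square over the bed. In the crop the wrist view shows it aligned with the plate, with the fixed jaw at (590,90). I'll lower it while watching the force.

Emit:
apply_moves(jaw=[-0.5, -0.5, -0.5, -0.5, -0.5], translation=[[0, 0, -0.03], [0, 0, -0.06], [0, 0, -0.08], [0, 0, -0.087], [0, 0, -0.089]], angular=[[0, 0, 0], [0, 0, 0], [0, 0, 0], [0, 0, 0], [0, 0, 0]])

```text
clock: 5.25
position: [0.5371, -0.0474, 0.0412]
tool_rot: [-1.571, 0.0, -1.615]
force: [0.0, 0.1, -1.5]
grip_width: 0.043
```

Emit:
apply_moves(jaw=[-0.5, -0.5], translation=[[0, 0, -0.001], [0, 0, -0.001]], angular=[[0, 0, 0], [0, 0, 0]])

```text
clock: 5.45
position: [0.5377, -0.048, 0.0412]
tool_rot: [-1.569, -0.0, -1.615]
force: [0.4, -0.9, -0.4]
grip_width: 0.0434
```

Emit:
apply_moves(jaw=[-0.5, -0.5, -0.5], translation=[[0, 0, -0.001], [0, 0, -0.0015], [0, 0, -0.0015]], angular=[[0, 0, 0], [0, 0, 0], [0, 0, 0]])

```text
clock: 5.75
position: [0.5377, -0.0482, 0.0404]
tool_rot: [-1.569, -0.001, -1.616]
force: [-5.2, 0.3, 24.8]
grip_width: 0.043
```

Emit:
apply_moves(jaw=[0.5, 0.5, 0.5, 0.5, 0.5], translation=[[0, 0, 0], [0, 0, 0], [0, 0, 0], [0, 0, 0], [0, 0, 0]], angular=[[0, 0, 0], [0, 0, 0], [0, 0, 0], [0, 0, 0], [0, 0, 0]])

```text
clock: 6.25
position: [0.5372, -0.0481, 0.0388]
tool_rot: [-1.571, 0.0, -1.615]
force: [-1.3, -0.3, -0.0]
grip_width: 0.0639
```

Emit:
apply_moves(jaw=[0.5, 0.5, 0.5, 0.5, 0.5], translation=[[0, 0, 0.02], [0, 0, 0.05], [0, 0, 0.09], [0, 0, 0.12], [0, 0, 0.12]], angular=[[0, 0, 0], [0, 0, 0], [0, 0, 0], [0, 0, 0], [0, 0, 0]])

```text
clock: 6.75
position: [0.5388, -0.0481, 0.1624]
tool_rot: [-1.566, -0.0, -1.616]
force: [0.6, 0.7, -0.9]
grip_width: 0.0637
```

Run:
```python
from workcell import observe,cams
import cv2,numpy as np
s=observe();print(s['clock'],s['position'],s['tool_rot'],s['force'],s['grip_width'])
w=cams.grab_frame('wrist');np.savez('w3.npz',**w)
cv2.imwrite('pics/w3.png',w['pixels'][...,::-1])
```

```text
6.75 [ 0.53881816 -0.04808428  0.16238351] [-1.56559388e+00 -3.74446910e-04 -1.61555091e+00] [ 0.56520517  0.73603844 -0.90292476] 0.06372610853679282
```

View pics/w3.png

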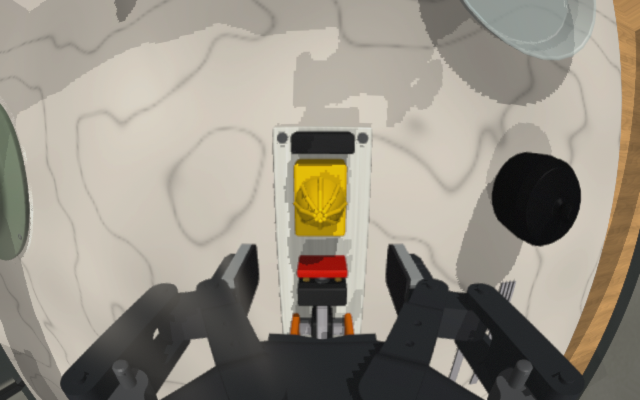

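The reamer stands on the bed and is clear of the fingers: foot at (320,198), pad at (322,266), fixed jaw at (322,142). Next I'll move over the grip.

Emit:
apply_moves(jaw=[1, 1, 1, 1, 1], translation=[[-0.002, -0.04, 0], [-0.004, -0.08, 0], [-0.006, -0.12, 0], [-0.007, -0.1475, 0], [-0.007, -0.1475, 0]], angular=[[0, 0, 0], [0, 0, 0], [0, 0, 0], [0, 0, 0], [0, 0, 0]])

```text
clock: 7.3
position: [0.5289, -0.1998, 0.1573]
tool_rot: [-1.573, -0.001, -1.621]
force: [-0.6, 1.2, 0.3]
grip_width: 0.0854
```

Emit:
apply_moves(jaw=[1, 1, 1, 1, 1], translation=[[0, 0, -0.03], [0, 0, -0.05], [0, 0, -0.06], [0, 0, -0.065], [0, 0, -0.065]], angular=[[0, 0, 0], [0, 0, 0], [0, 0, 0], [0, 0, 0], [0, 0, 0]])

```text
clock: 7.8
position: [0.5302, -0.1951, 0.0935]
tool_rot: [-1.571, 0.0, -1.615]
force: [-0.2, 0.1, 0.2]
grip_width: 0.0855
```

Run:
```python
from workcell import observe,cams
import cv2,numpy as np
s=observe();print(s['clock'],s['position'],s['tool_rot'],s['force'],s['grip_width'])
w=cams.grab_frame('wrist');np.savez('w4.npz',**w)
f=cams.grab_frame('scene');np.savez('s4.npz',**f)
r=lambda a,x,y,ww,h,W,H:cv2.resize(np.ascontiguousarray(a['pixels'][...,::-1][y:y+h,x:x+ww]),(W,H),interpolation=cv2.INTER_CUBIC)
cv2.imwrite('pics/p4.png',np.hstack([r(w,220,120,200,280,400,560),r(f,180,180,160,224,400,560)]))
```

```text
7.8 [ 0.53015781 -0.19512722  0.09348921] [-1.57141726e+00  3.48136978e-04 -1.61463712e+00] [-0.20116905  0.10049517  0.15525685] 0.08551041276073028
```

View pics/p4.png

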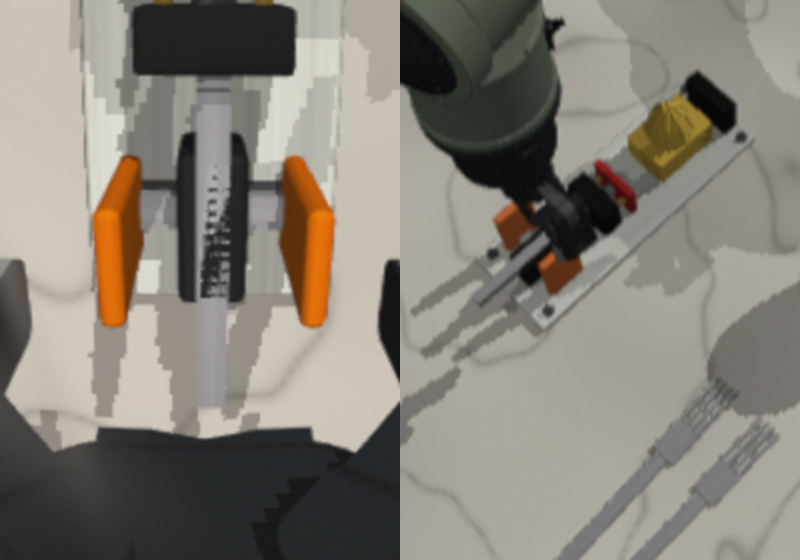

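Run:
```python
import numpy as np
from h import *
f=np.load('w4.npz')
for n,L in(('L',[(95,215),(102,322)]),('R',[(333,212),(326,324)])):
    print(n,[np.round(wray(f,(220+x/2,120+y/2),.07)*1000,1).tolist() for x,y in L])
g=np.load('w3.npz')
for n,z,L in(('padfront',.042,[(298,256),(347,256)]),('fixed top face',.048,[(291,153),(355,153)]),('reamer top',.040,[(294,160),(346,160),(346,236),(295,236)])):
    print(n,[np.round(wray(g,p,z)*1000,1).tolist() for p in L])
```

```text
L [[503.5, -181.0], [501.9, -212.8]]
R [[564.7, -182.9], [564.0, -216.4]]
padfront [[517.0, -98.0], [559.9, -100.1]]
fixed top face [[518.1, -7.5], [567.6, -9.8]]
reamer top [[519.4, -14.3], [561.1, -16.2], [559.5, -81.8], [515.7, -79.8]]
```

Emit:
apply_moves(jaw=[1, 1, 1, 1, 1], translation=[[0.002, -0.002, -0.015], [0.002, -0.002, -0.03], [0.002, -0.002, -0.0385], [0.002, -0.002, -0.0385], [0.002, -0.002, -0.0385]], angular=[[0, 0, 0], [0, 0, 0], [0, 0, 0], [0, 0, 0], [0, 0, 0]])

```text
clock: 8.4
position: [0.5321, -0.1974, 0.0552]
tool_rot: [-1.571, 0.0, -1.615]
force: [-0.1, 0.6, -0.3]
grip_width: 0.0855
```

Emit:
apply_moves(jaw=[0.6, 0.45, 0.3, 0.15, 0], translation=[[0, 0, 0], [0, 0, 0], [0, 0, 0], [0, 0, 0], [0, 0, 0]], angular=[[0, 0, 0], [0, 0, 0], [0, 0, 0], [0, 0, 0], [0, 0, 0]])

```text
clock: 8.9
position: [0.5325, -0.1978, 0.0562]
tool_rot: [-1.57, -0.001, -1.616]
force: [-1.3, -0.1, 4.5]
grip_width: 0.0425
```

Emit:
apply_moves(jaw=[-0.06, -0.06, -0.06, -0.06, -0.06], translation=[[0, 0, 0], [0, 0, 0], [0, 0, 0], [0, 0, 0], [0, 0, 0]], angular=[[0, 0, 0], [0, 0, 0], [0, 0, 0], [0, 0, 0], [0, 0, 0]])

```text
clock: 9.4
position: [0.5325, -0.1978, 0.0562]
tool_rot: [-1.57, -0.001, -1.616]
force: [-3.0, 0.4, 11.6]
grip_width: 0.0403
```

Run:
```python
from workcell import observe,cams
import cv2,numpy as np
s=observe();print(s['clock'],s['position'],s['tool_rot'],s['force'],s['grip_width'])
w=cams.grab_frame('wrist');np.savez('w5.npz',**w)
cv2.imwrite('pics/w5.png',cv2.resize(np.ascontiguousarray(w['pixels'][0:400,220:420,::-1]),(300,600))) 
a=w['pixels'].astype(int)
red=(a[...,0]>120)&(a[...,1]<50)&(a[...,2]<60)
ys,xs=np.nonzero(red);print(len(ys),xs.min(),xs.max(),ys.min(),ys.max())
```

```text
9.4 [ 0.5325084  -0.197842    0.05623802] [-1.56983782e+00 -6.92262502e-04 -1.61556258e+00] [-3.0404407   0.36935604 11.62358428] 0.0403369849057309
1369 271 373 46 61
```

View pics/w5.png

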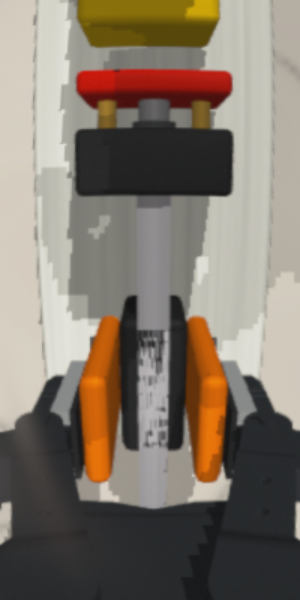

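Working: one full stroke done (grip width 40 mm). In the full wrist image the pad's front edge is at row 47, the block's front edge at row 87 and the reamer's rear at row 30. Next I'll measure the gap.

```bash
cat > meas.py <<'E'
import numpy as np
from h import *
def meas(f):
    """y (world mm) of pad front/back top edge, block front top edge, reamer rear bottom-of-image; column average over 280..285,355..360"""
    a=f['pixels'].astype(int);res=[]
    for c in (284,290,352,358):
        col=a[:,c];r,g,b=col.T
        red=np.nonzero((r>90)&(g<60)&(b<60))[0];red=red[red<150]
        yel=np.nonzero((r>90)&(g>70)&(b<60)&(r<g*1.6))[0];yel=yel[yel<red.min()] if len(red) else yel
        dark=np.nonzero((r<45)&(g<45)&(b<45))[0];dark=dark[(dark>red.max())&(dark<200)]
        w=lambda v,z:round(1000*wray(f,(c,v),z)[1],1)
        res.append((yel.max() if len(yel) else -1,red.min(),red.max(),dark.min(),dark.max(),'padF',w(red.min()-.5,.042),'blkF',w(dark.min()-.5,.044),'blkB',w(dark.max()+.5,.044),'reamer low',w(yel.max()+.5,.02) if len(yel) else None))
    for x in res:print(*x)
E
python3 - <<'E'
import numpy as np
from meas import meas
meas(np.load('w5.npz'))
E
```

```text
30 47 71 87 129 padF -96.8 blkF -115.3 blkB -134.3 reamer low -82.9
30 47 66 86 129 padF -97.0 blkF -115.1 blkB -134.4 reamer low -83.2
16 47 61 87 129 padF -98.3 blkF -116.7 blkB -135.7 reamer low -76.8
27 48 61 87 129 padF -98.8 blkF -116.8 blkB -135.8 reamer low -83.0
```

Emit:
apply_moves(jaw=[0.2, 0.6, 0.65, 0.65, 0.65], translation=[[0, 0, 0], [0, 0, 0], [0, 0, 0], [0, 0, 0], [0, 0, 0]], angular=[[0, 0, 0], [0, 0, 0], [0, 0, 0], [0, 0, 0], [0, 0, 0]])

```text
clock: 9.95
position: [0.5321, -0.1976, 0.0552]
tool_rot: [-1.571, 0.0, -1.615]
force: [0.4, 0.6, -0.4]
grip_width: 0.0706
```

Emit:
apply_moves(jaw=[0.4, 0.2, 0.0, -0.06, -0.06], translation=[[0, 0, 0], [0, 0, 0], [0, 0, 0], [0, 0, 0], [0, 0, 0]], angular=[[0, 0, 0], [0, 0, 0], [0, 0, 0], [0, 0, 0], [0, 0, 0]])

```text
clock: 10.45
position: [0.5325, -0.1977, 0.0558]
tool_rot: [-1.57, -0.0, -1.615]
force: [-2.3, -0.8, 9.8]
grip_width: 0.0401
```

```bash
cat > look.py <<'E'
import sys,numpy as np
from workcell import observe,cams
from meas import meas
s=observe();print(s['clock'],np.round(s['position'],4),np.round(s['force'],1),s['grip_width'])
w=cams.grab_frame('wrist');np.savez(sys.argv[1],**w);meas(w)
E
python3 look.py w6.npz
```

```text
10.45 [ 0.5325 -0.1977  0.0558] [-2.3 -0.8  9.8] 0.04008552531249194
16 21 37 60 104 padF -84.3 blkF -103.1 blkB -123.1 reamer low -75.0
16 21 42 60 104 padF -84.6 blkF -103.3 blkB -123.3 reamer low -75.3
16 21 35 60 104 padF -85.8 blkF -104.6 blkB -124.5 reamer low -76.7
16 21 35 60 104 padF -85.8 blkF -104.6 blkB -124.6 reamer low -76.7
```

Emit:
apply_moves(jaw=[0.2, 0.6, 0.65, 0.65, 0.65], translation=[[0, 0, 0], [0, 0, 0], [0, 0, 0], [0, 0, 0], [0, 0, 0]], angular=[[0, 0, 0], [0, 0, 0], [0, 0, 0], [0, 0, 0], [0, 0, 0]])

```text
clock: 11.0
position: [0.5321, -0.1976, 0.0552]
tool_rot: [-1.571, 0.0, -1.615]
force: [0.5, 1.3, 0.5]
grip_width: 0.0705
```

Emit:
apply_moves(jaw=[0.4, 0.2, 0.1, 0.0, -0.06], translation=[[0, 0, 0], [0, 0, 0], [0, 0, 0], [0, 0, 0], [0, 0, 0]], angular=[[0, 0, 0], [0, 0, 0], [0, 0, 0], [0, 0, 0], [0, 0, 0]])

```text
clock: 11.5
position: [0.5325, -0.1977, 0.0559]
tool_rot: [-1.57, -0.0, -1.615]
force: [-1.3, 0.8, 10.0]
grip_width: 0.0406
```

```bash
python3 look.py w7.npz
python3 - <<'E'
import cv2,numpy as np
from workcell import cams
f=cams.grab_frame('scene');np.savez('s7.npz',**f);w=np.load('w7.npz')
r=lambda a,x,y,ww,h,W,H:cv2.resize(np.ascontiguousarray(a['pixels'][...,::-1][y:y+h,x:x+ww]),(W,H),interpolation=cv2.INTER_CUBIC)
cv2.imwrite('pics/p7.png',np.hstack([r(w,260,0,120,120,400,400),r(f,240,200,90,90,400,400)]))
E
```

```text
11.5 [ 0.5325 -0.1977  0.0559] [-1.3  0.8 10. ] 0.04060173274151918
-1 0 12 34 82 padF -73.8 blkF -91.1 blkB -113.4 reamer low None
-1 0 11 34 82 padF -74.0 blkF -91.4 blkB -113.6 reamer low None
-1 0 21 34 82 padF -75.3 blkF -92.6 blkB -114.9 reamer low None
-1 0 12 34 82 padF -75.3 blkF -92.6 blkB -114.9 reamer low None
```

View pics/p7.png

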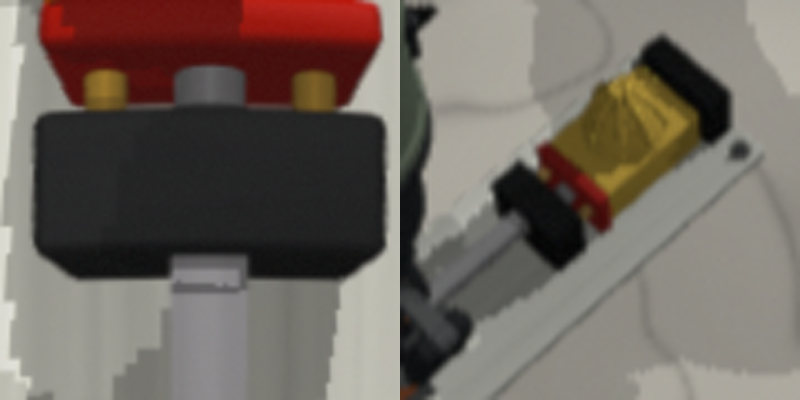

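The pad has just reached the foot and the foot is close to the fixed jaw. In the wrist crop the pad's back edge is at row 12 and the block's front at row 34, so the plunger is free. Now the last stroke, in small steps.

Emit:
apply_moves(jaw=[0.2, 0.6, 0.65, 0.65, 0.65], translation=[[0, 0, 0], [0, 0, 0], [0, 0, 0], [0, 0, 0], [0, 0, 0]], angular=[[0, 0, 0], [0, 0, 0], [0, 0, 0], [0, 0, 0], [0, 0, 0]])

```text
clock: 12.1
position: [0.5321, -0.1976, 0.0552]
tool_rot: [-1.571, 0.0, -1.615]
force: [-0.9, -0.2, -0.2]
grip_width: 0.0702
```

Emit:
apply_moves(jaw=[0.5, 0.4, 0.3, 0.26, 0.26], translation=[[0, 0, 0], [0, 0, 0], [0, 0, 0], [0, 0, 0], [0, 0, 0]], angular=[[0, 0, 0], [0, 0, 0], [0, 0, 0], [0, 0, 0], [0, 0, 0]])

```text
clock: 12.6
position: [0.5325, -0.1976, 0.0559]
tool_rot: [-1.57, -0.0, -1.615]
force: [-1.5, 1.2, 10.9]
grip_width: 0.0545
```

```bash
python3 look.py w8.npz
```

```text
12.6 [ 0.5325 -0.1976  0.0559] [-1.5  1.2 10.9] 0.054475798353552256
-1 0 9 27 76 padF -73.7 blkF -87.8 blkB -110.7 reamer low None
-1 0 9 27 76 padF -74.0 blkF -88.0 blkB -110.9 reamer low None
-1 0 10 27 77 padF -75.3 blkF -89.2 blkB -112.6 reamer low None
-1 0 10 28 77 padF -75.3 blkF -89.7 blkB -112.6 reamer low None
```

Emit:
apply_moves(jaw=[0.22, 0.18, 0.15, 0.15], translation=[[0, 0, 0], [0, 0, 0], [0, 0, 0], [0, 0, 0]], angular=[[0, 0, 0], [0, 0, 0], [0, 0, 0], [0, 0, 0]])

```text
clock: 13.05
position: [0.5325, -0.1977, 0.0561]
tool_rot: [-1.57, -0.001, -1.615]
force: [-4.4, 0.9, 16.5]
grip_width: 0.0497
```

```bash
python3 look.py w9.npz
python3 - <<'E'
import cv2,numpy as np
from workcell import cams
f=cams.grab_frame('scene');np.savez('s9.npz',**f);w=np.load('w9.npz')
r=lambda a,x,y,ww,h,W,H:cv2.resize(np.ascontiguousarray(a['pixels'][...,::-1][y:y+h,x:x+ww]),(W,H),interpolation=cv2.INTER_CUBIC)
cv2.imwrite('pics/p9.png',np.hstack([r(w,260,0,120,120,400,400),r(f,240,200,90,90,400,400)]))
E
```

```text
13.05 [ 0.5325 -0.1977  0.0561] [-4.4  0.9 16.5] 0.049701872164357896
-1 0 9 22 72 padF -73.7 blkF -85.4 blkB -109.0 reamer low None
-1 0 19 22 72 padF -74.0 blkF -85.6 blkB -109.2 reamer low None
-1 0 10 22 72 padF -75.2 blkF -86.8 blkB -110.4 reamer low None
-1 0 10 22 72 padF -75.2 blkF -86.8 blkB -110.4 reamer low None
```

View pics/p9.png

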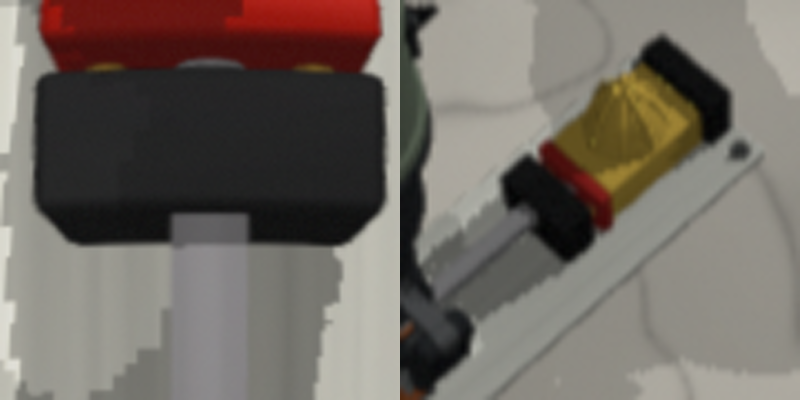

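Emit:
apply_moves(jaw=[0.15, 0.15, 0.15, 0.15, 0.15], translation=[[0, 0, 0], [0, 0, 0], [0, 0, 0], [0, 0, 0], [0, 0, 0]], angular=[[0, 0, 0], [0, 0, 0], [0, 0, 0], [0, 0, 0], [0, 0, 0]])

```text
clock: 13.65
position: [0.5325, -0.1977, 0.0561]
tool_rot: [-1.57, -0.001, -1.615]
force: [-3.5, 0.3, 16.5]
grip_width: 0.0495
```

```bash
python3 look.py w10.npz
```

```text
13.65 [ 0.5325 -0.1977  0.0561] [-3.5  0.3 16.5] 0.049543223622124995
-1 0 9 22 72 padF -73.7 blkF -85.4 blkB -109.0 reamer low None
-1 0 19 22 72 padF -74.0 blkF -85.6 blkB -109.2 reamer low None
-1 0 10 22 72 padF -75.2 blkF -86.8 blkB -110.4 reamer low None
-1 0 10 22 72 padF -75.2 blkF -86.8 blkB -110.4 reamer low None
```

The readings are stable, so I'm handing in.

```bash
python3 -c "
from workcell import workorder
print(workorder.job_done())"
```

```text
the job is handed in; nothing more can be done
None
```

I stood the middle-sized reamer lengthwise between the jaws and let go of it. I then pumped the grip three full strokes plus one partial stroke, and handed in at about 13.7 s while still holding the grip squeezed.

**Last checks:**
- **Pinch:** the scene view shows the foot between the pad and the fixed jaw. The pad stopped moving while the block behind it went on about 2.4 mm. I had no direct force reading on the reamer.
- **Plunger:** pressed in roughly 4.3 to 4.8 mm, judged by how far the gap between pad and block has closed in the wrist camera.
- **Grip:** held at 49.5 mm wide, which is about 7 mm of squeeze on each paddle. The picture was unchanged after a further 0.5 s of holding.
- **Bystanders:** I planned every move clear of the dish, sugar bowl and forks, but took no final measurement of their positions.

**Disagreements:**
- **Pad position:** one early wrist-camera estimate was about 10 mm off the top-camera value, because I had read the wrong edge of the pad. Later readings agreed with the top camera.
- **Paddle centre:** estimates from different cameras differed by about 3 mm, which the finger clearance covered.

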